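Drift pin through a crankcase cover stack

ROBOT

A 6-joint arm with a two-finger parallel gripper is mounted at the origin on the work surface. World frame = base frame: x ahead of the robot, y to its left, z up, the work surface at z = 0. Lengths are in mm, angles in degrees, forces in N, time in s.
With the tool pointing down it reaches from about 300 to 850 mm from the base axis. Payload 4.2 kg.
Tool frame: the origin (TCP) lies on the mounting face of the last link; the fingertips stand 191 mm ahead of it and the grasp point (between the pads) lies 172 mm ahead of it; z points along the fingers, y is the direction in which the jaws open and shut (so a half turn about z gives the same grasp; the last joint's range is limited). The gripper opens to 91 mm and grips with 3 to 60 N. Pads are 32 mm wide; open, the fingers measure 118 mm over their backs; the gripper's body (76 mm by 178 mm) begins 60 mm behind the grasp point.
Start: joints at [65.604, 18.312, 89.639, -0, 72.044, -1.146], TCP at [226.98, 528.302, 404.776] pointing down, gripper open.
Joint ranges: [-177.97, 177.97], [-48.28, 115.42], [12.27, 149.76], [-77.06, 257.06], [2.81, 150.46], [-146.56, 146.56]. Speed limits (degrees/s): [147.25, 147.25, 180, 180, 180, 180].

INTERFACE

Orientations are given as [roll, pitch, yaw] about the fixed x, y, z axes, in that order (R = Rz(yaw) Ry(pitch) Rx(roll)).
In Python, from workcell import env gives the robot as it stands.
- The arm moves only by the shell command python3 -m handwheel 'ROWS' [FORCE]. ROWS is JSON, a list of rows, each an object with "gripper": the opening in per cent of the stroke, from 0 (shut) to 100 (fully open); "travel": the shift along the tool's x, y, z in m, a list of three; "twist": the turn about the tool's z in rad. In form: [{"gripper": gripper, "travel": [x, y, z], "twist": twist}, ...]. A call has 1 to 5 rows; each row shifts and turns the commanded pose from where the row before left it, along the tool's axes as they then stand; what a row does not reach is not made up. A row lasts 1/12 s, in which the tool goes at most 41.7 mm and 7.16 degrees, less where a joint would pass 70% of its speed; a pose out of reach is approached as far as the arm can. A call with a gripper value outside its range is refused whole. The fingers move at their own pace and stop on an object; FORCE is the grip in N (left out, the last holds). Time passes only in rows, so rows that do not move let the fingers close. It gives the time, the measured TCP pose, the force and the opening at its end, in the units of the state.
- env.state(): the state, without advancing time (a new reading comes with each control period).
- env.grab_frame(name): name is "side" or "top"; returns a dict with "frame" (420x560x3 uint8, red, green, blue), "intrinsics" (3x3 intrinsics, pixels), "extrinsics" (4x4, takes a point from camera to world coordinates). Camera axes: x right, y down, z forward; pixel columns grow to the right and rows downward; lengths in mm; the calibration is good to about 2 mm. A picture is of the moment at which its call begins. There is no depth.
- env.job_done(): hands the job in, once; it reports no verdict.
Trained networks look in the newest picture that a camera, given by its name, has taken for a name from the list of things; names that differ only in an ending like _2 or _b are one class to them, and where a whole thing is asked for, a point or a joint stands for the part that bears it (a point fixed in the world has none). Each returns a list of dicts, best first, with "confidence" (0 to 1); they miss things now and then, are a little off and sometimes report something else, mostly with a low value. They report only what shows in the picture. A call takes as long as a camera call. They do not tell look-alikes from the thing itself.
- env.trace(camera, thing): "pixels" (420x560 bool, what is visible of it) and "uv" ([column, row] in pixels, amid what is visible of it).
- env.pinpoint(camera, thing): "uv" ([column, row] in pixels: a listed point, or the origin of a listed thing).
The state is a dict: "time_s": time; "qpos": joint angles; "qvel": joint speeds; "effort": joint torques, N m; "ee_pos": TCP position; "ee_rot": TCP orientation; "force": force on the tool from outside, world axes, zero at the start; "torque": the same for the moment, N m; "gripper_width": finger opening in mm.
Only numpy, scipy, OpenCV 4.12 (cv2) and the standard library are available. Lean on these libraries where they do the work, as an engineer would, in place of code of your own. Each camera call takes 0.05 s, during which the arm holds its last target. There are 200 camera calls.

TASK

The cover and the spacer under it are held to the engine crankcase by one bolt only and have swung apart, so their corner holes no longer line up with the hole in the crankcase. Take the tapered drift pin from the rack and press it steadily down through the three stacked holes until its collar sits flat on the cover and the holes are in line; press it home there with a steady push of about 20 N for a second, then let go and leave it standing there. Go gently: the pin should never bear on the engine parts with more than about 40 N, let the pin and not the gripper move the plates, and leave the other tools and parts where they are.

Things in the scene. Friction and masses are not known exactly. Their poses are not given: they have to be found in the camera images.
- drift_head (a point): The tapered drift pin, plain steel, 0.22 kg, hanging upright in one of the rack's three holes. This point is the centre of its round straight grip head, 22 mm in diameter and 44 mm tall (22 mm up and down from here), the part to grasp; z points up along the pin. The other two tools in the rack are a thin straight punch with a short narrow head and a black-handled screwdriver
- drift: The same pin; origin on its axis at the underside of its collar (32 mm in diameter, 6 mm thick), 28 mm below the head's centre; z up along the axis. Below the collar: a straight shank 18 mm in diameter and 22 mm long, then a taper 55 mm long down to a flat tip 5 mm in diameter
- drift_tip (a point): Centre of the pin's tip, 105 mm below the head's centre, z up along its axis
- drift_collar (a point): Centre of the underside of the pin's collar, z up along its axis
- rack: Fixed wooden rack, a 60 x 215 x 10 mm board (long along its y) with its top 100 mm above the table on two end legs, three 25 mm holes 65 mm apart along its y, in which three tools hang by their collars in any order. Origin on the table under its middle
- case_hole (a point): Mouth of the fixed hole in the crankcase's corner ear, 19 mm in diameter, straight down through the 20 mm thick ear and open below. This point is its centre on the ear's top face, 75 mm above the table; x points to the bolt, 135 mm away, about which cover and spacer swing. The spacer (6 mm thick) lies on the ear, the cover (6 mm) on the spacer
- cover_hole (a point): Centre of the 19 mm hole in the aluminium cover's ear, on the cover's top face, 87 mm above the table. Starts about 3.5 to 5.5 mm sideways of the crankcase's hole. The cover swings stiffly about its bolt: about 7 N sideways at the hole moves it, and it stays where it is left
- spacer_hole (a point): Centre of the 19 mm hole in the dark spacer's ear, on its top face, 81 mm above the table. Starts about 1.5 to 3 mm to the other side; about 4.5 N sideways at the hole moves it, and it stays where it is left
- cover: The cover with its round flange; origin at the pivot bolt's axis at the cover's underside; its -x points to its corner hole
- spacer: The spacer; origin at the pivot bolt's axis at its underside; its -x points to its corner hole
- engine: The fixed crankcase on its stand, about 200 x 150 mm and 87 mm tall with the plates; origin on the table right under its corner hole, x towards the bolt
- punch: Thin straight punch, steel, hanging in the rack, to be left alone; origin at its collar's underside; its 14 mm head reaches 36 mm above the rack board
- driver: Black-handled screwdriver hanging in the rack, to be left alone; origin at its collar's underside; its 28 mm handle reaches 50 mm above the rack board
- bearing: Loose bearing ring 42 mm wide and 12 mm tall on the table beside the engine's ear, to be left alone; origin at its underside
- gear: Loose dark gear 52 mm wide and 18 mm tall on the table on the other side of the ear, to be left alone; origin at its underside
There are look-alikes about, which are no part of the job. Leave any green or orange look-alike of the drift alone. Several things look just like the rack: the one meant starts farthest to the robot's left.

How it is judged:
By the outcome, as a careful person would: the job done as asked, in the order asked, and still so for the second after the job is handed in, with the robot touching nothing.
It also fails if it takes over 72 s, if anything falls off the work surface, if the arm or the gripper's body presses on something with over 40 N, if the wrist force passes 120 N, or if a joint passes its speed limit or range.

## Working session

There is one attempt and no reset: what is moved stays moved. The work goes in short steps, Python scripts to look and compute and a shell command to move; the robot and the scene stay as the last step left them, time stands still between calls to the robot, and variables do not carry over. Pictures are saved under pics/ and viewed, about 8 in all and at most 12, crops included, and the job is handed in when it is done.

```bash
mkdir -p pics; ls
cat > h.py <<'E'
from workcell import env
import numpy as np, cv2
def ray(f,uv):
    K=np.array(f["intrinsics"]);T=np.array(f["extrinsics"])
    d=T[:3,:3]@np.linalg.solve(K,[uv[0],uv[1],1.]);return T[:3,3],d
def atz(f,uv,z):
    o,d=ray(f,uv);return o+d*(z-o[2])/d[2]
def proj(f,p):
    K=np.array(f["intrinsics"]);T=np.array(f["extrinsics"])
    c=T[:3,:3].T@(np.array(p,float)-T[:3,3]);q=K@c;return q[:2]/q[2]
def tri(f1,u1,f2,u2):
    o1,d1=ray(f1,u1);o2,d2=ray(f2,u2);d1/=np.linalg.norm(d1);d2/=np.linalg.norm(d2)
    s=np.linalg.lstsq(np.c_[d1,-d2],o2-o1,rcond=None)[0]
    a=o1+s[0]*d1;b=o2+s[1]*d2;return (a+b)/2,np.linalg.norm(a-b)
def save(f,n): cv2.imwrite("pics/"+n,cv2.cvtColor(f,cv2.COLOR_RGB2BGR))
E
python3 - <<'E'
from h import *
fs={}
for c in("side","top"):
    f=env.grab_frame(c);fs[c]=f;save(f["frame"],c+"0.png")
    print(c,np.round(f["extrinsics"],2).tolist(),np.round(f["intrinsics"],1).tolist())
    for t,z in(("drift_head",144),("rack",0),("case_hole",75),("cover_hole",87),("spacer_hole",81),("cover",81),("punch",100),("driver",100)):
        for r in env.pinpoint(c,t): print(c,t,np.round(r["uv"],1),round(r["confidence"],2),atz(f,r["uv"],z).round(1))
E
```

```text
pics
side [[-0.97, -0.16, 0.17, 384.83], [-0.24, 0.7, -0.68, 493.46], [-0.01, -0.7, -0.72, 643.73], [0.0, 0.0, 0.0, 1.0]] [[393.8, 0.0, 277.6], [0.0, 393.8, 210.8], [0.0, 0.0, 1.0]]
side drift_head [210.8 296.3] 0.97 [558.9 212.9 144. ]
side drift_head [162.6 293.8] 0.91 [629.7 225.4 144. ]
side drift_head [263.1 307.5] 0.7 [479.4 213.  144. ]
side rack [217.5 339.3] 0.89 [567.3 210.6   0. ]
side rack [357.6 306.5] 0.78 [337.7  89.7   0. ]
side rack [209.1 306.2] 0.67 [604.6 152.7   0. ]
side case_hole [258.1 176.2] 0.57 [ 589.  -139.1   75. ]
side case_hole [270.1 178.2] 0.36 [ 561.5 -138.6   75. ]
side cover_hole [260.9 169.1] 0.84 [ 585.1 -150.3   87. ]
side cover_hole [200.9 170.2] 0.7 [ 713.  -116.6   87. ]
side cover_hole [260.2 176.5] 0.38 [ 580.  -125.8   87. ]
side spacer_hole [263.5 176.4] 0.85 [ 575.1 -134.5   81. ]
side cover [200.3 167.8] 0.87 [ 721.  -130.8   81. ]
side punch [224.5 273.7] 0.74 [567.2 141.7 100. ]
side driver [197.6 347.6] 0.76 [562.6 273.2 100. ]
top [[0.01, -0.99, 0.12, 405.1], [-1.0, -0.01, 0.04, -6.28], [-0.04, -0.12, -0.99, 959.81], [0.0, 0.0, 0.0, 1.0]] [[385.2, 0.0, 280.2], [0.0, 385.2, 209.4], [0.0, 0.0, 1.0]]
top drift_head [214.8 214.5] 0.7 [495.3 166.1 144. ]
top drift_head [213.2 139.5] 0.63 [661.3 174.8 144. ]
top drift_head [197.5 183.4] 0.55 [563.  206.1 144. ]
top rack [215.7 193.6] 0.9 [564.6 195.9   0. ]
top rack [250.7 287.3] 0.83 [331.7 102.1   0. ]
top case_hole [354.  182.1] 0.92 [ 580.4 -142.2   75. ]
top cover_hole [359.4 175.9] 0.7 [ 592.5 -152.9   87. ]
top spacer_hole [351.4 177.7] 0.69 [ 589.5 -135.5   81. ]
top cover [349.2 123.8] 0.8 [ 718.5 -132.    81. ]
top punch [232.  185.3] 0.65 [567.3 138.  100. ]
top driver [175.7 182.7] 0.6 [573.  268.1 100. ]
```

View pics/side0.png

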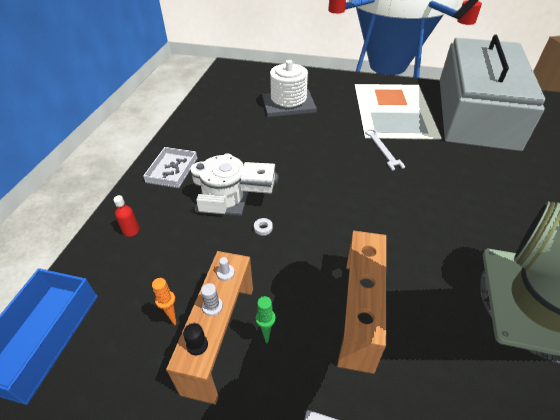

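View pics/top0.png

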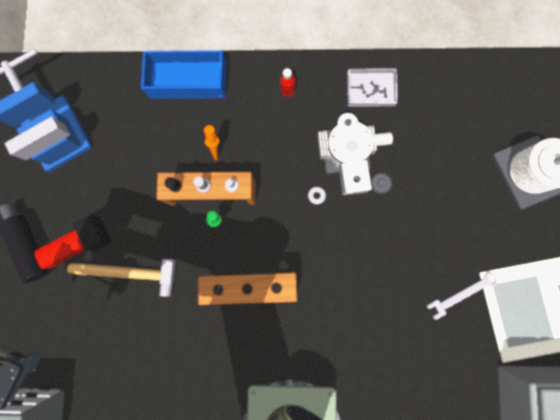

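The racks are the loaded one (side 215,310; top 205,187) and an empty one (side 365,290; top 248,288). The loaded one is farther to +y, so it is the one meant. There are three pin-like things: orange (side 163,294), green (side 265,310) and steel with a wide head (side 210,297) in the middle rack hole. The steel one fits the description. I'll confirm it in a crop.

Run:
```python
from h import *
F={c:env.grab_frame(c) for c in("side","top")}
s,t=F["side"],F["top"]
def crop(f,x,y,w,h,k): return cv2.resize(f["frame"][y:y+h,x:x+w],None,fx=k,fy=k,interpolation=cv2.INTER_CUBIC)
a=crop(s,160,230,100,75*1+40,4)[:300,:400];b=crop(s,220,140,80,60,5)
c=crop(t,150,155,100,75,4);d=crop(t,320,140,80,60,5)
save(np.vstack([np.hstack([a,b]),np.hstack([c,d])]),"crop.png")
print(tri(s,[210.8,296.3],t,[197.5,183.4]))
for n in("drift","drift_collar","drift_head","cover_hole","spacer_hole","case_hole","cover"):
    for x in env.pinpoint("side",n)[:2]:
        for y in env.pinpoint("top",n)[:3]:
            p,e=tri(s,x["uv"],t,y["uv"]);print(n,np.round(x["uv"],1),np.round(y["uv"],1),p.round(1),e.round(1)) if e<12 else 0
print(env.state())
```

```text
(array([563.32454236, 208.03487626, 135.25797764]), np.float64(2.7398679153676784))
drift [273.9 293.3] [250.9 217.7] [498.  103.4   8.6] 9.5
drift_head [210.1 298.9] [197.7 184.5] [563.3 209.3 129.6] 0.0
drift_head [272.4 280.3] [260.3 216.2] [504.   79.7  14.4] 4.0
cover_hole [261.3 171.2] [357.7 175.9] [ 589.1 -150.5   81.2] 9.0
spacer_hole [263.  175.2] [356.1 179.4] [ 583.8 -148.    72.4] 6.9
case_hole [259.2 178.9] [356.9 178.9] [ 591.5 -152.2   55.6] 0.9
cover [199.7 166.6] [348.  124.3] [ 717.8 -128.    86.6] 4.9
{'time_s': 1.9, 'qpos': array([ 6.56041905e+01,  1.83121856e+01,  8.96387184e+01,  8.23098156e-04,
        7.20449814e+01, -1.14583729e+00]), 'qvel': array([-0.00900163,  0.03926752,  0.05508922, -0.04331096,  0.02606688,
        0.05158527]), 'effort': array([-4.62104963e-04, -4.12344825e+01, -2.32228839e+01,  7.28098140e-02,
        3.76930728e-02, -2.53286863e-06]), 'ee_pos': array([226.97414666, 528.30630004, 404.77497113]), 'ee_rot': array([ 1.79995871e+02, -7.00592704e-04,  1.56749774e+02]), 'force': array([-0.34751135,  0.05667406,  0.25069994]), 'torque': array([ 0.0098333 ,  0.02074752, -0.03143822]), 'gripper_width': 90.98603667065744}
```

View pics/crop.png

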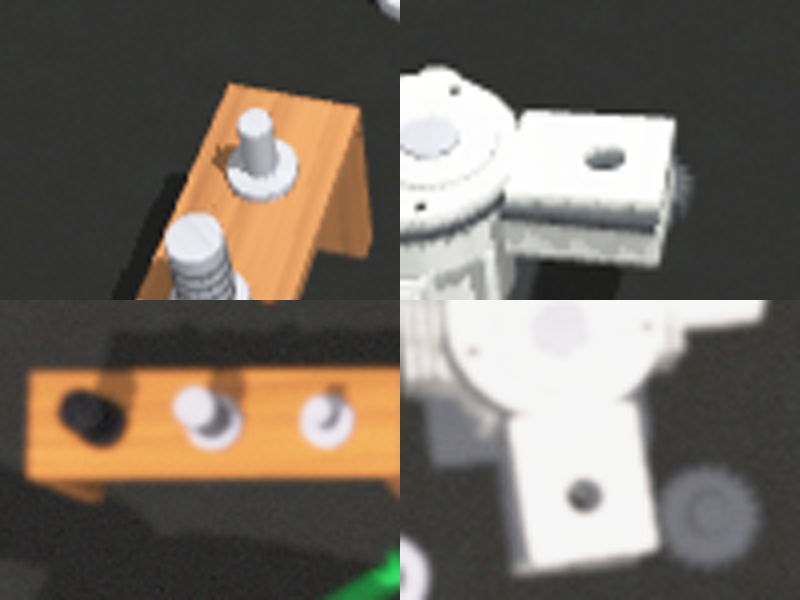

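The crop shows a steel ribbed, wide-headed pin in the middle hole (side 209,290; top 198,184). The thin punch (side 224,265) and the black driver are the other two rack tools, so the middle one is the drift. The cover hole shows at side (261,171.6) and top (357,179). One finer measurement of the holes comes next, while I set out.

```bash
python3 -m handwheel '[{"gripper":45,"travel":[0,0,0],"twist":0.125},{"gripper":45,"travel":[0,0,0],"twist":0.125},{"gripper":45,"travel":[0,0,0],"twist":0.125},{"gripper":45,"travel":[0,0,0],"twist":0.125},{"gripper":45,"travel":[0,0,0],"twist":0.125}]' 40; python3 -m handwheel '[{"gripper":45,"travel":[0,0,0],"twist":0.125},{"gripper":45,"travel":[0,0,0],"twist":0.125},{"gripper":45,"travel":[0,0,0],"twist":0.125},{"gripper":45,"travel":[0,0,0],"twist":0.125},{"gripper":45,"travel":[0,0,0],"twist":0.04}]'
python3 - <<'E'
from h import *
s,t=env.grab_frame("side"),env.grab_frame("top")
print("head",atz(s,[210.4,297.6],128),atz(t,[197.6,184],128))
print("cover",tri(s,[261,171.6],t,[357,179]),atz(s,[261,171.6],87),atz(t,[357,179],87))
Z=dict(cover_hole=87,spacer_hole=81,case_hole=75,cover=81,spacer=75,engine=0)
for c in("side","top"):
  A={n:[] for n in Z}
  for k in range(3):
    f=env.grab_frame(c)
    for n in Z:
        for r in env.pinpoint(c,n)[:1]: A[n].append(atz(f,r["uv"],Z[n])[:2].round(1).tolist())
  print(c,A)
def crop(f,x,y,w,h,k): return cv2.resize(f["frame"][y:y+h,x:x+w],None,fx=k,fy=k,interpolation=cv2.INTER_CUBIC)
save(np.hstack([crop(s,236,152,48,52,8),crop(t,335,150,48,52,8)]),"ear.png")
print(env.state()["ee_pos"],env.state()["ee_rot"],env.state()["time_s"])
E
```

```text
time_s: 2.32
ee_pos: [227.0, 528.3, 404.8]
ee_rot: [180.0, -0.0, 120.6]
force: [0.1, 0.3, 0.7]
gripper_width: 60.7
time_s: 2.73
ee_pos: [227.0, 528.3, 404.8]
ee_rot: [180.0, -0.0, 89.7]
force: [-0.4, 0.5, 0.2]
gripper_width: 40.7
head [564.22215601 206.16774632 128.        ] [564.75079497 209.98023388 128.        ]
cover (array([ 585.47103963, -148.30425488,   81.57531342]), np.float64(1.7048587842328553)) [ 582.6603476  -142.06580184   87.        ] [ 585.21216899 -147.32587921   87.        ]
side {'cover_hole': [[580.1, -140.2], [581.3, -139.6]], 'spacer_hole': [[578.6, -142.3], [581.6, -144.8], [583.6, -140.5]], 'case_hole': [[585.3, -135.8], [590.8, -139.0], [588.3, -137.5]], 'cover': [[723.4, -132.7], [716.9, -127.8], [717.0, -119.6]], 'spacer': [[717.9, -120.0], [713.4, -116.4], [720.7, -123.9]], 'engine': [[585.6, -136.3], [582.0, -135.7], [585.6, -130.1]]}
top {'cover_hole': [[589.9, -149.2], [596.4, -146.6], [596.0, -147.5]], 'spacer_hole': [[577.8, 210.8], [588.3, -142.1], [549.3, 176.9]], 'case_hole': [[588.4, -141.4], [586.3, -143.5], [587.9, -145.6]], 'cover': [[712.4, -121.7], [714.5, -138.8]], 'spacer': [[586.3, -141.2]], 'engine': [[591.9, -146.7], [592.9, -138.2], [595.2, -145.3]]}
[226.95498981 528.2955992  404.7513195 ] [-1.79999761e+02  3.98977904e-05  9.00013813e+01] 4.9333
```

View pics/ear.png

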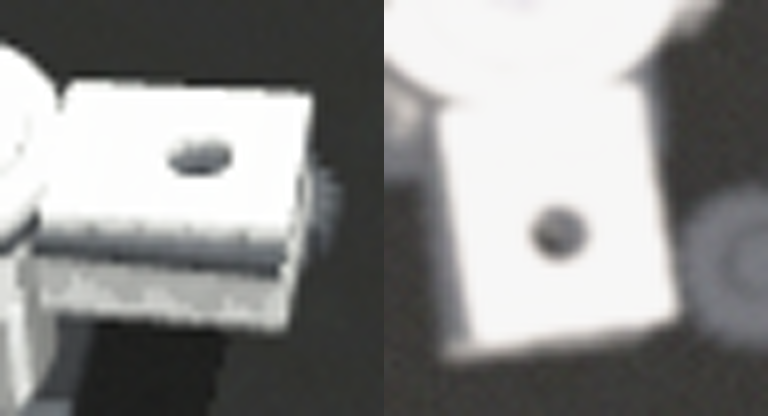

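The top crop shows the crankcase ear's edge protruding on the left (+y) of the cover, at about (445,340). So the cover has swung to −y, and the crankcase hole lies about 4–5 mm to +y of the cover hole. Now I'll go above the pin.

```bash
python3 -m handwheel '[{"gripper":45,"travel":[-0.021,0.022,0],"twist":0},{"gripper":45,"travel":[-0.021,0.022,0],"twist":0},{"gripper":45,"travel":[-0.021,0.022,0],"twist":0},{"gripper":45,"travel":[-0.021,0.022,0],"twist":0},{"gripper":45,"travel":[-0.021,0.022,0],"twist":0}]' >/dev/null; python3 -m handwheel '[{"gripper":45,"travel":[-0.021,0.022,0],"twist":0},{"gripper":45,"travel":[-0.021,0.022,0],"twist":0},{"gripper":45,"travel":[-0.021,0.022,0],"twist":0},{"gripper":45,"travel":[-0.021,0.022,0],"twist":0},{"gripper":45,"travel":[-0.021,0.022,0],"twist":0}]' >/dev/null;  python3 -m handwheel '[{"gripper":45,"travel":[-0.021,0.022,0],"twist":0},{"gripper":45,"travel":[-0.021,0.022,0],"twist":0},{"gripper":45,"travel":[-0.021,0.022,0],"twist":0},{"gripper":45,"travel":[-0.021,0.022,0],"twist":0},{"gripper":45,"travel":[-0.005,0.007,0],"twist":0}]'
```

```text
time_s: 6.18
ee_pos: [544.4, 226.6, 404.6]
ee_rot: [179.9, 0.1, 89.8]
force: [0.4, -1.0, 0.1]
gripper_width: 41.2
```

```bash
python3 -m handwheel '[{"gripper":45,"travel":[-0.010,0.010,0],"twist":0},{"gripper":45,"travel":[-0.0085,0.010,0],"twist":0},{"gripper":45,"travel":[0,0,0.025],"twist":0},{"gripper":45,"travel":[0,0,0],"twist":0},{"gripper":45,"travel":[0,0,0],"twist":0}]'
python3 - <<'E'
from h import *
s,t=env.grab_frame("side"),env.grab_frame("top")
p=env.state()["ee_pos"];print(p)
def crop(f,x,y,w,h,k): return cv2.resize(f["frame"][y:y+h,x:x+w],None,fx=k,fy=k,interpolation=cv2.INTER_CUBIC)
save(np.hstack([crop(s,160,220,100,130,4),crop(t,150,135,100,130,4)]),"above.png")
g=np.r_[p[:2],p[2]-191];print("tip proj",proj(s,g),proj(t,g))
E
```

```text
time_s: 6.6
ee_pos: [561.5, 211.0, 378.7]
ee_rot: [-179.8, 0.0, 90.0]
force: [0.2, 0.4, 0.9]
gripper_width: 40.8
[561.84254775 211.3497677  380.50873318]
tip proj [204.88276114 277.11494801] [189.38769646 179.71813359]
```

View pics/above.png

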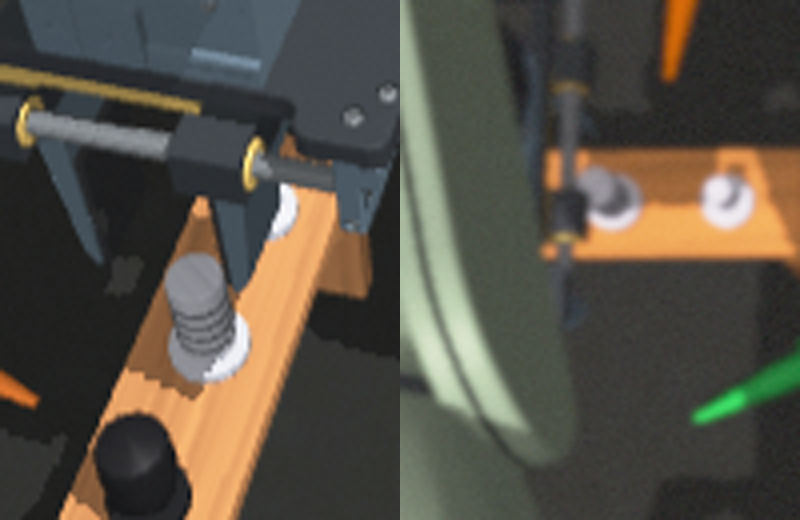

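Side crop: the fingertips (about 202,288 in full frame) straddle the head (about 210,295), and they are well clear of the punch and driver. Now I'll shift slightly, descend and grip.

```bash
python3 -m handwheel '[{"gripper":45,"travel":[-0.003,0.003,0.008],"twist":0},{"gripper":45,"travel":[0,0,0.020],"twist":0},{"gripper":45,"travel":[0,0,0.020],"twist":0},{"gripper":45,"travel":[0,0,0.020],"twist":0},{"gripper":45,"travel":[0,0,0.008],"twist":0}]'; python3 -m handwheel '[{"gripper":45,"travel":[0,0,0],"twist":0},{"gripper":18,"travel":[0,0,0],"twist":0},{"gripper":18,"travel":[0,0,0],"twist":0},{"gripper":18,"travel":[0,0,0],"twist":0},{"gripper":18,"travel":[0,0,0],"twist":0}]' 10; python3 -m handwheel '[{"gripper":10,"travel":[0,0,0],"twist":0},{"gripper":10,"travel":[0,0,0],"twist":0},{"gripper":10,"travel":[0,0,0],"twist":0}]' 10
```

```text
time_s: 7.12
ee_pos: [564.3, 207.7, 301.5]
ee_rot: [-179.8, 0.1, 90.0]
force: [-0.2, -0.2, -1.3]
gripper_width: 41.5
time_s: 7.53
ee_pos: [565.4, 208.0, 305.2]
ee_rot: [179.8, -0.1, 90.0]
force: [-0.1, 0.4, 2.4]
gripper_width: 21.5
time_s: 7.78
ee_pos: [565.5, 208.0, 305.2]
ee_rot: [179.8, -0.1, 90.0]
force: [1.0, -0.1, 6.0]
gripper_width: 21.7
```

```bash
python3 -m handwheel '[{"gripper":5,"travel":[0,0,0],"twist":0},{"gripper":5,"travel":[0,0,0],"twist":0},{"gripper":5,"travel":[0,0,-0.005],"twist":0},{"gripper":5,"travel":[0,0,-0.010],"twist":0},{"gripper":5,"travel":[0,0,-0.015],"twist":0}]' 60; python3 -m handwheel '[{"gripper":5,"travel":[0,0,-0.02],"twist":0},{"gripper":5,"travel":[0,0,-0.025],"twist":0},{"gripper":5,"travel":[0,0,-0.025],"twist":0},{"gripper":5,"travel":[0,0,-0.02],"twist":0},{"gripper":5,"travel":[0,0,-0.01],"twist":0}]'; python3 -m handwheel '[{"gripper":5,"travel":[0,0,0],"twist":0},{"gripper":5,"travel":[0,0,0],"twist":0},{"gripper":5,"travel":[0,0,0],"twist":0}]'
```

```text
time_s: 8.2
ee_pos: [564.3, 207.6, 332.5]
ee_rot: [-179.7, 0.1, 90.0]
force: [-0.7, -0.3, -2.8]
gripper_width: 21.0
time_s: 8.62
ee_pos: [564.9, 207.8, 436.8]
ee_rot: [179.8, -0.1, 90.0]
force: [0.8, 0.2, -3.2]
gripper_width: 20.9
time_s: 8.87
ee_pos: [564.6, 207.7, 431.9]
ee_rot: [-179.8, 0.1, 90.0]
force: [-0.8, 0.7, -3.1]
gripper_width: 20.7
```

```bash
python3 -m handwheel '[{"gripper":5,"travel":[-0.010,0.001,0],"twist":0},{"gripper":5,"travel":[-0.022,0.001,0],"twist":0},{"gripper":5,"travel":[-0.025,0.001,0],"twist":0},{"gripper":5,"travel":[-0.025,0.001,0],"twist":0},{"gripper":5,"travel":[-0.025,0.001,0],"twist":0}]' >/dev/null; python3 -m handwheel '[{"gripper":5,"travel":[-0.025,0.001,0],"twist":0},{"gripper":5,"travel":[-0.025,0.001,0],"twist":0},{"gripper":5,"travel":[-0.025,0.001,0],"twist":0},{"gripper":5,"travel":[-0.025,0.001,0],"twist":0},{"gripper":5,"travel":[-0.025,0.001,0],"twist":0}]' >/dev/null;  python3 -m handwheel '[{"gripper":5,"travel":[-0.025,0.002,0],"twist":0},{"gripper":5,"travel":[-0.025,0.002,0],"twist":0},{"gripper":5,"travel":[-0.025,0.002,0],"twist":0},{"gripper":5,"travel":[-0.020,0.002,0],"twist":0},{"gripper":5,"travel":[-0.015,0.001,0],"twist":0}]'; python3 -m handwheel '[{"gripper":5,"travel":[-0.006,0,0.015],"twist":0},{"gripper":5,"travel":[0,0,0.015],"twist":0},{"gripper":5,"travel":[0,0,0.010],"twist":0},{"gripper":5,"travel":[0,0,0],"twist":0},{"gripper":5,"travel":[0,0,0],"twist":0}]'
python3 - <<'E'
from h import *
s,t=env.grab_frame("side"),env.grab_frame("top")
st=env.state();p=st["ee_pos"];print(p,st["ee_rot"],st["force"],st["time_s"])
def crop(f,x,y,w,h,k): return cv2.resize(f["frame"][y:y+h,x:x+w],None,fx=k,fy=k,interpolation=cv2.INTER_CUBIC)
save(np.hstack([crop(s,220,110,80,100,5),crop(t,320,110,80,100,5)]),"hover.png")
for n,z in(("tip",305-131.5-172+128-77+0,),):pass
pin=np.r_[p[:2],p[2]-177+0]  # head centre: TCP-177 (gripped 305.2 vs 128)
for n,d in(("head",0),("collar",-28),("tip",-105)): q=pin+[0,0,d];print(n,q.round(1),proj(s,q).round(1),proj(t,q).round(1))
for n in("drift_tip","drift_collar","drift_head","cover_hole","case_hole","spacer_hole"):
  for c in("side","top"): print(n,c,[(np.round(r["uv"],1).tolist(),round(r["confidence"],2)) for r in env.pinpoint(c,n)])
E
```

```text
time_s: 10.12
ee_pos: [583.7, -136.7, 432.3]
ee_rot: [-179.9, 0.0, 89.9]
force: [0.1, -0.1, -2.6]
gripper_width: 21.1
time_s: 10.53
ee_pos: [583.9, -140.1, 393.0]
ee_rot: [-179.9, -0.0, 90.0]
force: [0.1, -0.0, -2.8]
gripper_width: 21.2
[ 584.21291154 -139.94677999  394.45389349] [1.79930174e+02 1.07313538e-02 9.00341849e+01] [-0.1323623  -0.90658153 -1.6615214 ] 10.6333
head [ 584.2 -139.9  217.5] [257.3 120.7] [363.9 166. ]
collar [ 584.2 -139.9  189.5] [258.  132.7] [361.4 169.2]
tip [ 584.2 -139.9  112.5] [259.6 163. ] [355.5 177.1]
drift_tip side [([168.8, 320.3], 0.97), ([261.1, 161.2], 0.79), ([291.7, 326.6], 0.67), ([217.1, 340.6], 0.61), ([266.4, 178.6], 0.54)]
drift_tip top [([221.5, 240.1], 0.88), ([217.0, 153.4], 0.84)]
drift_collar side [([132.2, 300.7], 0.76), ([278.4, 291.2], 0.68), ([255.5, 131.3], 0.6)]
drift_collar top [([252.9, 225.9], 0.9), ([224.3, 126.1], 0.89)]
drift_head side [([122.9, 295.5], 0.95), ([277.8, 278.7], 0.94), ([259.1, 121.7], 0.86)]
drift_head top [([262.5, 217.7], 0.75), ([223.6, 116.8], 0.66)]
cover_hole side [([260.0, 170.5], 0.64)]
cover_hole top []
case_hole side [([258.6, 178.4], 0.56), ([225.4, 273.3], 0.41)]
case_hole top [([356.8, 179.2], 0.74)]
spacer_hole side [([264.3, 174.6], 0.83)]
spacer_hole top [([353.7, 177.1], 0.56)]
```

View pics/hover.png

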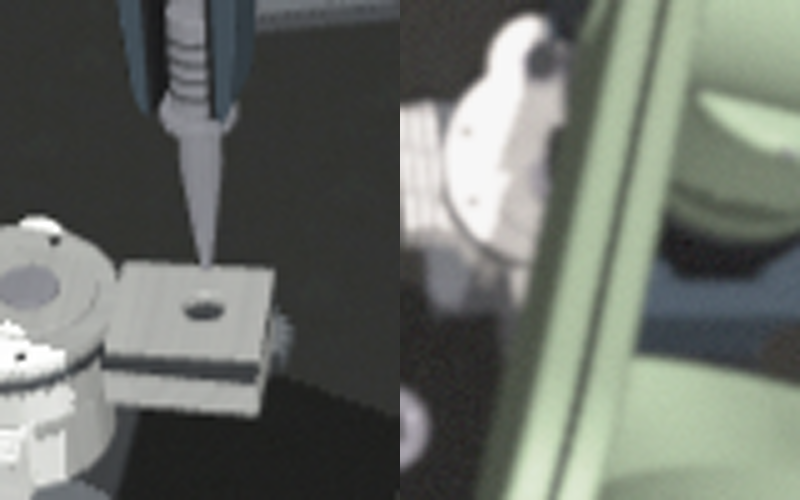

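Side crop: the tip is at about (261.4,163.6) full frame, right above the cover hole (261,172). The top view is blocked by the arm. I'll lower the tip to just above the cover and compare again.

```bash
python3 -m handwheel '[{"gripper":5,"travel":[-0.001,0.0015,0.010],"twist":0},{"gripper":5,"travel":[0,0,0.010],"twist":0},{"gripper":5,"travel":[0,0,0.003],"twist":0},{"gripper":5,"travel":[0,0,0],"twist":0},{"gripper":5,"travel":[0,0,0],"twist":0}]'
python3 - <<'E'
from h import *
s=env.grab_frame("side")
st=env.state();p=st["ee_pos"];print(p,st["force"])
save(cv2.resize(s["frame"][135:190,220:300],None,fx=10,fy=10,interpolation=cv2.INTER_CUBIC),"low.png")
q=p-[0,0,282];print(q,proj(s,q))
for d in([5,0,0],[0,5,0],[0,0,5]):print(d,proj(s,q+d)-proj(s,q))
E
```

```text
time_s: 11.65
ee_pos: [585.5, -141.2, 370.0]
ee_rot: [-179.9, -0.0, 90.0]
force: [0.1, -0.0, -3.5]
gripper_width: 21.2
[ 585.58244006 -141.23088053  370.54770755] [-0.19057264  0.50664773 -2.4344643 ]
[ 585.58244006 -141.23088053   88.54770755] [259.58295336 171.09988577]
[5, 0, 0] [-2.20001185 -0.33355511]
[0, 5, 0] [-0.61529728  1.44124771]
[0, 0, 5] [-0.09607659 -1.76924683]
```

View pics/low.png

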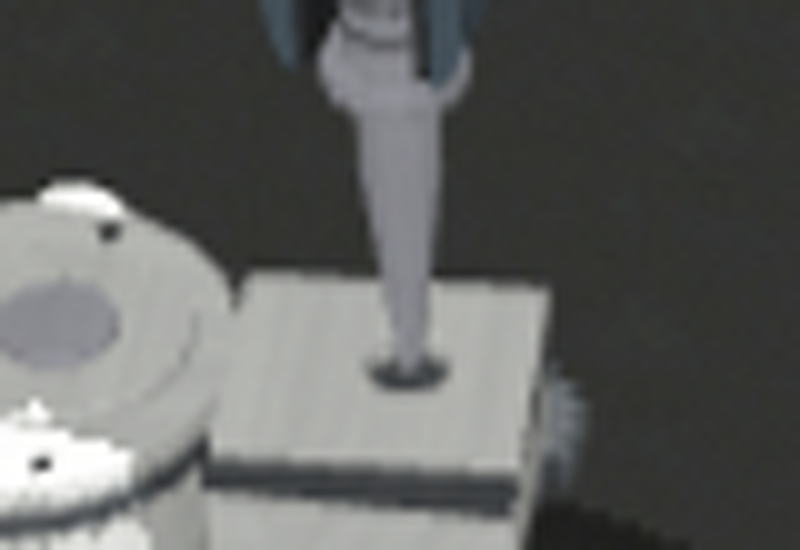

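The tip (about 260.8,172.6) is over the cover hole (260.6,172.1), about 3.5 mm to its +y side, which is where the crankcase hole should be. I'll go down in small steps, watching the force.

```bash
python3 -m handwheel '[{"gripper":5,"travel":[0.0003,0.0006,0.003],"twist":0},{"gripper":5,"travel":[0,0,0.004],"twist":0},{"gripper":5,"travel":[0,0,0.004],"twist":0},{"gripper":5,"travel":[0,0,0.004],"twist":0},{"gripper":5,"travel":[0,0,0],"twist":0}]'
```

```text
time_s: 12.12
ee_pos: [585.8, -140.8, 354.5]
ee_rot: [-179.9, -0.0, 90.0]
force: [-0.0, 0.2, -2.9]
gripper_width: 20.8
```

```bash
python3 -m handwheel '[{"gripper":5,"travel":[0,0,0.003],"twist":0},{"gripper":5,"travel":[0,0,0.002],"twist":0},{"gripper":5,"travel":[0,0,0.002],"twist":0},{"gripper":5,"travel":[0,0,0],"twist":0}]'
```

```text
time_s: 12.45
ee_pos: [586.0, -140.8, 348.3]
ee_rot: [-180.0, -0.0, 90.0]
force: [-0.3, 1.4, -2.6]
gripper_width: 20.9
```

```bash
python3 -m handwheel '[{"gripper":5,"travel":[0,0,0.003],"twist":0},{"gripper":5,"travel":[0,0,0.002],"twist":0},{"gripper":5,"travel":[0,0,0.001],"twist":0},{"gripper":5,"travel":[0,0,0],"twist":0}]'
```

```text
time_s: 12.78
ee_pos: [586.1, -140.6, 342.5]
ee_rot: [-180.0, -0.1, 90.0]
force: [-0.0, 1.7, -2.4]
gripper_width: 21.1
```

```bash
python3 -m handwheel '[{"gripper":5,"travel":[0,0,0.003],"twist":0},{"gripper":5,"travel":[0,0,0.002],"twist":0},{"gripper":5,"travel":[0,0,0.001],"twist":0},{"gripper":5,"travel":[0,0,0],"twist":0}]'; python3 -c "
from h import *
s=env.state();print(s['force'].round(1),s['torque'].round(2))"
```

```text
time_s: 13.12
ee_pos: [586.0, -140.5, 336.5]
ee_rot: [-180.0, -0.1, 90.0]
force: [-0.1, 4.4, -0.9]
gripper_width: 21.2
[-0.1  4.4 -0.9] [1.01 0.03 0.01]
```

```bash
python3 -m handwheel '[{"gripper":5,"travel":[0.001,0,0],"twist":0},{"gripper":5,"travel":[0,0,0],"twist":0},{"gripper":5,"travel":[0,0,0],"twist":0}]'; python3 -m handwheel '[{"gripper":5,"travel":[0,0,0.002],"twist":0},{"gripper":5,"travel":[0,0,0.002],"twist":0},{"gripper":5,"travel":[0,0,0],"twist":0}]'; python3 -c "
from h import *
s=env.state();print(s['force'].round(1),s['torque'].round(2))"
```

```text
time_s: 13.37
ee_pos: [586.0, -139.9, 336.5]
ee_rot: [-180.0, 0.0, 90.0]
force: [0.1, 3.1, -2.6]
gripper_width: 21.2
time_s: 13.62
ee_pos: [586.1, -139.8, 332.6]
ee_rot: [180.0, -0.0, 90.0]
force: [-0.5, 3.5, -1.2]
gripper_width: 21.4
[-0.5  3.5 -1.2] [0.82 0.1  0.01]
```

```bash
python3 -m handwheel '[{"gripper":5,"travel":[0.001,0,0],"twist":0},{"gripper":5,"travel":[0,0,0.002],"twist":0},{"gripper":5,"travel":[0,0,0.002],"twist":0},{"gripper":5,"travel":[0,0,0],"twist":0}]';  python3 -c "
from h import *
s=env.state();print(s['force'].round(1),s['torque'].round(2))"
```

```text
time_s: 13.95
ee_pos: [586.1, -139.3, 328.9]
ee_rot: [180.0, 0.1, 90.0]
force: [-2.1, 0.8, 0.4]
gripper_width: 21.1
[-2.1  0.8  0.4] [ 0.15  0.25 -0.03]
```

```bash
python3 -m handwheel '[{"gripper":5,"travel":[0,0,0.002],"twist":0},{"gripper":5,"travel":[0,0,0.002],"twist":0},{"gripper":5,"travel":[0,0,0],"twist":0}]';  python3 -c "
from h import *
s=env.state();print(s['force'].round(1),s['torque'].round(2))"
```

```text
time_s: 14.2
ee_pos: [586.1, -139.4, 324.7]
ee_rot: [180.0, 0.1, 90.0]
force: [-1.6, -0.8, 1.8]
gripper_width: 21.1
[-1.6 -0.8  1.8] [-0.32  0.26  0.07]
```

```bash
python3 -m handwheel '[{"gripper":5,"travel":[0,-0.0004,0],"twist":0},{"gripper":5,"travel":[0,0,0.002],"twist":0},{"gripper":5,"travel":[0,0,0.001],"twist":0},{"gripper":5,"travel":[0,0,0],"twist":0}]';  python3 -c "
from h import *
s=env.state();print(s['force'].round(1),s['torque'].round(2))"
```

```text
time_s: 14.53
ee_pos: [585.9, -139.4, 322.1]
ee_rot: [179.9, 0.1, 90.0]
force: [-0.7, -2.4, 3.5]
gripper_width: 21.2
[-0.7 -2.4  3.5] [-0.64  0.19 -0.03]
```

```bash
python3 -m handwheel '[{"gripper":5,"travel":[0,0,0.002],"twist":0},{"gripper":5,"travel":[0,0,0.001],"twist":0},{"gripper":5,"travel":[0,0,0],"twist":0}]';  python3 -c "
from h import *
s=env.state();print(s['force'].round(1),s['torque'].round(2))"
```

```text
time_s: 14.78
ee_pos: [585.8, -139.3, 319.0]
ee_rot: [179.9, 0.1, 90.0]
force: [-1.2, -2.6, 4.5]
gripper_width: 20.7
[-1.2 -2.6  4.5] [-0.71  0.22  0.03]
```

```bash
python3 -m handwheel '[{"gripper":5,"travel":[0,-0.0003,0.002],"twist":0},{"gripper":5,"travel":[0,0,0.002],"twist":0},{"gripper":5,"travel":[0,0,0],"twist":0}]';  python3 -c "
from h import *
s=env.state();print(s['force'].round(1),s['torque'].round(2))"
```

```text
time_s: 15.03
ee_pos: [585.6, -139.2, 314.8]
ee_rot: [179.9, 0.0, 90.0]
force: [-0.2, -2.1, 3.8]
gripper_width: 21.2
[-0.2 -2.1  3.8] [-0.64  0.07  0.02]
```

```bash
python3 -m handwheel '[{"gripper":5,"travel":[0,0,0.002],"twist":0},{"gripper":5,"travel":[0,0,0.001],"twist":0},{"gripper":5,"travel":[0,0,0],"twist":0}]';  python3 -c "
from h import *
s=env.state();print(s['force'].round(1),s['torque'].round(2))"
```

```text
time_s: 15.28
ee_pos: [585.6, -139.0, 311.7]
ee_rot: [180.0, 0.0, 90.0]
force: [0.2, -2.7, 3.4]
gripper_width: 20.9
[ 0.2 -2.7  3.4] [-0.57  0.08  0.04]
```

```bash
python3 -m handwheel '[{"gripper":5,"travel":[0,0,0.002],"twist":0},{"gripper":5,"travel":[0,0,0.001],"twist":0},{"gripper":5,"travel":[0,0,0],"twist":0}]';  python3 -c "
from h import *
s=env.state();print(s['force'].round(1),s['torque'].round(2))"
```

```text
time_s: 15.53
ee_pos: [585.5, -138.8, 308.5]
ee_rot: [180.0, -0.0, 90.0]
force: [0.4, -2.4, 3.4]
gripper_width: 21.2
[ 0.4 -2.4  3.4] [-0.43 -0.02  0.04]
```

```bash
python3 -m handwheel '[{"gripper":5,"travel":[0,0,0.002],"twist":0},{"gripper":5,"travel":[0,0,0.001],"twist":0},{"gripper":5,"travel":[0,0,0],"twist":0}]';  python3 -c "
from h import *
s=env.state();print(s['force'].round(1),s['torque'].round(2))"
```

```text
time_s: 15.78
ee_pos: [585.5, -138.8, 305.5]
ee_rot: [180.0, -0.0, 90.0]
force: [0.4, -1.0, 3.6]
gripper_width: 20.6
[ 0.4 -1.   3.6] [-0.27 -0.12 -0.05]
```

```bash
python3 -m handwheel '[{"gripper":5,"travel":[0,0,0.002],"twist":0},{"gripper":5,"travel":[0,0,0.001],"twist":0},{"gripper":5,"travel":[0,0,0],"twist":0}]';  python3 -c "
from h import *
s=env.state();print(s['force'].round(1),s['torque'].round(2))"
```

```text
time_s: 16.03
ee_pos: [585.5, -138.7, 302.6]
ee_rot: [180.0, -0.0, 90.0]
force: [0.8, -0.3, 4.1]
gripper_width: 21.2
[ 0.8 -0.3  4.1] [-0.13 -0.05  0.04]
```

```bash
python3 -m handwheel '[{"gripper":5,"travel":[0,0,0.002],"twist":0},{"gripper":5,"travel":[0,0,0.001],"twist":0},{"gripper":5,"travel":[0,0,0],"twist":0}]';  python3 -c "
from h import *
s=env.state();print(s['force'].round(1),s['torque'].round(2))"
```

```text
time_s: 16.28
ee_pos: [585.5, -138.6, 299.6]
ee_rot: [180.0, -0.1, 90.0]
force: [1.1, 0.7, 3.1]
gripper_width: 21.0
[1.1 0.7 3.1] [ 0.17 -0.13  0.05]
```

```bash
python3 -m handwheel '[{"gripper":5,"travel":[0.0002,0.0002,0.002],"twist":0},{"gripper":5,"travel":[0,0,0.001],"twist":0},{"gripper":5,"travel":[0,0,0],"twist":0}]';  python3 -c "
from h import *
s=env.state();print(s['force'].round(1),s['torque'].round(2))"
```

```text
time_s: 16.53
ee_pos: [585.6, -138.5, 296.5]
ee_rot: [-180.0, -0.0, 90.0]
force: [0.7, -0.3, 3.2]
gripper_width: 21.3
[ 0.7 -0.3  3.2] [ 0.1  -0.13 -0.02]
```

```bash
python3 -m handwheel '[{"gripper":5,"travel":[0,0,0.001],"twist":0},{"gripper":5,"travel":[0,0,0.001],"twist":0},{"gripper":5,"travel":[0,0,0],"twist":0}]';  python3 -c "
from h import *
s=env.state();print(s['force'].round(1),s['torque'].round(2))"
```

```text
time_s: 16.78
ee_pos: [585.6, -138.5, 294.6]
ee_rot: [-180.0, -0.0, 90.0]
force: [-0.1, 1.5, 4.5]
gripper_width: 21.4
[-0.1  1.5  4.5] [0.33 0.   0.02]
```

```bash
python3 -m handwheel '[{"gripper":5,"travel":[0,0,0.001],"twist":0},{"gripper":5,"travel":[0,0,0],"twist":0}]'; python3 -m handwheel '[{"gripper":5,"travel":[0,0,0.0005],"twist":0},{"gripper":5,"travel":[0,0,0],"twist":0}]'
```

```text
time_s: 16.95
ee_pos: [585.6, -138.4, 293.7]
ee_rot: [-180.0, -0.0, 90.0]
force: [1.0, 1.4, 5.2]
gripper_width: 21.0
time_s: 17.12
ee_pos: [585.6, -138.4, 293.3]
ee_rot: [-180.0, -0.0, 90.0]
force: [1.0, 2.2, 6.2]
gripper_width: 21.0
```

```bash
python3 -m handwheel '[{"gripper":5,"travel":[0,0,0.0005],"twist":0},{"gripper":5,"travel":[0,0,0],"twist":0}]'
```

```text
time_s: 17.28
ee_pos: [585.6, -138.5, 292.8]
ee_rot: [-180.0, -0.0, 90.0]
force: [-0.1, 1.1, 5.5]
gripper_width: 21.1
```

```bash
python3 -m handwheel '[{"gripper":5,"travel":[0.0002,0,0.0005],"twist":0},{"gripper":5,"travel":[0,0,0],"twist":0}]'
```

```text
time_s: 17.45
ee_pos: [585.6, -138.3, 292.3]
ee_rot: [180.0, -0.0, 90.0]
force: [0.4, 0.8, 5.7]
gripper_width: 21.1
```

```bash
python3 -m handwheel '[{"gripper":5,"travel":[0,0,0.0005],"twist":0},{"gripper":5,"travel":[0,0,0],"twist":0}]'
```

```text
time_s: 17.62
ee_pos: [585.5, -138.3, 292.1]
ee_rot: [180.0, -0.0, 90.0]
force: [-1.0, 1.3, 6.3]
gripper_width: 21.1
```

```bash
python3 -m handwheel '[{"gripper":5,"travel":[0,0,0.0005],"twist":0},{"gripper":5,"travel":[0,0,0],"twist":0}]'
```

```text
time_s: 17.78
ee_pos: [585.5, -138.3, 292.0]
ee_rot: [180.0, -0.0, 90.0]
force: [-1.5, 1.3, 9.3]
gripper_width: 20.8
```

The height has stopped at 292.0 with the force rising, so the collar has seated. I'll build up to about 20 N.

```bash
python3 -m handwheel '[{"gripper":5,"travel":[0,0,0.0006],"twist":0},{"gripper":5,"travel":[0,0,0],"twist":0}]'
```

```text
time_s: 17.95
ee_pos: [585.5, -138.3, 291.9]
ee_rot: [180.0, -0.0, 90.0]
force: [-1.2, 2.8, 11.5]
gripper_width: 21.2
```

```bash
python3 -m handwheel '[{"gripper":5,"travel":[0,0,0.0006],"twist":0},{"gripper":5,"travel":[0,0,0],"twist":0}]'
```

```text
time_s: 18.12
ee_pos: [585.4, -138.3, 291.9]
ee_rot: [180.0, -0.0, 90.0]
force: [-2.8, 0.6, 13.8]
gripper_width: 20.9
```

```bash
python3 -m handwheel '[{"gripper":5,"travel":[0.0002,-0.0002,0.0008],"twist":0},{"gripper":5,"travel":[0,0,0.0004],"twist":0},{"gripper":5,"travel":[0,0,0],"twist":0}]'
```

```text
time_s: 18.37
ee_pos: [585.3, -138.2, 291.8]
ee_rot: [179.9, 0.0, 90.0]
force: [-4.3, 3.1, 19.3]
gripper_width: 20.8
```

```bash
python3 -m handwheel '[{"gripper":5,"travel":[0,0,0.0002],"twist":0},{"gripper":5,"travel":[0,0,0],"twist":0},{"gripper":5,"travel":[0,0,0],"twist":0},{"gripper":5,"travel":[0,0,0],"twist":0},{"gripper":5,"travel":[0,0,0],"twist":0}]'; python3 -m handwheel '[{"gripper":5,"travel":[0,0,0],"twist":0},{"gripper":5,"travel":[0,0,0],"twist":0},{"gripper":5,"travel":[0,0,0],"twist":0},{"gripper":5,"travel":[0,0,0],"twist":0},{"gripper":5,"travel":[0,0,0],"twist":0}]'
```

```text
time_s: 18.78
ee_pos: [585.2, -138.2, 291.8]
ee_rot: [179.9, 0.0, 90.0]
force: [-4.2, 2.0, 19.3]
gripper_width: 21.1
time_s: 19.2
ee_pos: [585.2, -138.2, 291.8]
ee_rot: [179.9, 0.0, 90.0]
force: [-4.3, 1.8, 20.3]
gripper_width: 21.2
```

```bash
python3 -m handwheel '[{"gripper":5,"travel":[0,0,0],"twist":0},{"gripper":5,"travel":[0,0,0],"twist":0},{"gripper":5,"travel":[0,0,0],"twist":0},{"gripper":5,"travel":[0,0,0],"twist":0},{"gripper":5,"travel":[0,0,0],"twist":0}]'
python3 - <<'E'
from h import *
s=env.grab_frame("side")
save(cv2.resize(s["frame"][135:190,220:300],None,fx=10,fy=10,interpolation=cv2.INTER_CUBIC),"seat.png")
E
```

```text
time_s: 19.62
ee_pos: [585.2, -138.1, 291.8]
ee_rot: [179.9, 0.0, 90.0]
force: [-4.5, 3.2, 20.2]
gripper_width: 21.1
```

View pics/seat.png

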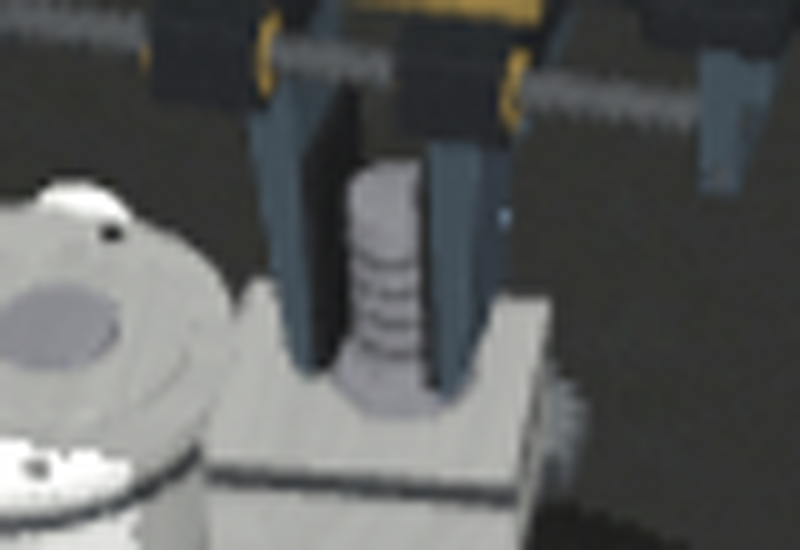

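The collar sits flat on the cover (crop about 400,390), and the plates' edges are now aligned with the case. I'll unload, release and retreat upward.

```bash
python3 -m handwheel '[{"gripper":5,"travel":[0,0,-0.0012],"twist":0},{"gripper":5,"travel":[0,0,-0.0012],"twist":0},{"gripper":5,"travel":[0,0,0],"twist":0}]' 20; python3 -m handwheel '[{"gripper":30,"travel":[0,0,0],"twist":0},{"gripper":45,"travel":[0,0,0],"twist":0},{"gripper":45,"travel":[0,0,0],"twist":0},{"gripper":45,"travel":[0,0,0],"twist":0},{"gripper":45,"travel":[0,0,0],"twist":0}]'
```

```text
time_s: 19.92
ee_pos: [585.4, -138.3, 291.8]
ee_rot: [179.9, 0.0, 90.0]
force: [-0.8, 0.9, 8.8]
gripper_width: 21.7
time_s: 20.33
ee_pos: [585.3, -138.3, 290.3]
ee_rot: [-179.9, -0.0, 90.0]
force: [-0.3, -0.3, 0.6]
gripper_width: 40.8
```

```bash
python3 -m handwheel '[{"gripper":45,"travel":[0,0,-0.010],"twist":0},{"gripper":45,"travel":[0,0,-0.020],"twist":0},{"gripper":45,"travel":[0,0,-0.025],"twist":0},{"gripper":45,"travel":[0,0,-0.025],"twist":0},{"gripper":45,"travel":[0,0,-0.025],"twist":0}]'; python3 -m handwheel '[{"gripper":45,"travel":[0.02,0,-0.02],"twist":0},{"gripper":45,"travel":[0.03,0,0],"twist":0},{"gripper":45,"travel":[0.03,0,0],"twist":0},{"gripper":45,"travel":[0.03,0,0],"twist":0},{"gripper":45,"travel":[0.03,0,0],"twist":0}]';  python3 -m handwheel '[{"gripper":45,"travel":[0.02,0,0],"twist":0},{"gripper":45,"travel":[0,0,0],"twist":0},{"gripper":45,"travel":[0,0,0],"twist":0},{"gripper":45,"travel":[0,0,0],"twist":0},{"gripper":45,"travel":[0,0,0],"twist":0}]'
python3 - <<'E'
from h import *
s,t=env.grab_frame("side"),env.grab_frame("top")
def crop(f,x,y,w,h,k): return cv2.resize(f["frame"][y:y+h,x:x+w],None,fx=k,fy=k,interpolation=cv2.INTER_CUBIC)
save(np.hstack([crop(s,215,130,80,80,5),crop(t,320,120,80,80,5)]),"end.png")
E
```

```text
time_s: 20.75
ee_pos: [585.2, -138.2, 397.8]
ee_rot: [180.0, 0.0, 90.0]
force: [1.9, 0.3, -0.5]
gripper_width: 41.1
time_s: 21.17
ee_pos: [585.0, 2.9, 417.1]
ee_rot: [179.9, -0.0, 90.0]
force: [-0.1, -0.2, -0.7]
gripper_width: 41.0
time_s: 21.58
ee_pos: [585.4, 20.6, 416.3]
ee_rot: [180.0, 0.0, 89.9]
force: [0.0, -0.6, 0.2]
gripper_width: 40.9
```

View pics/end.png

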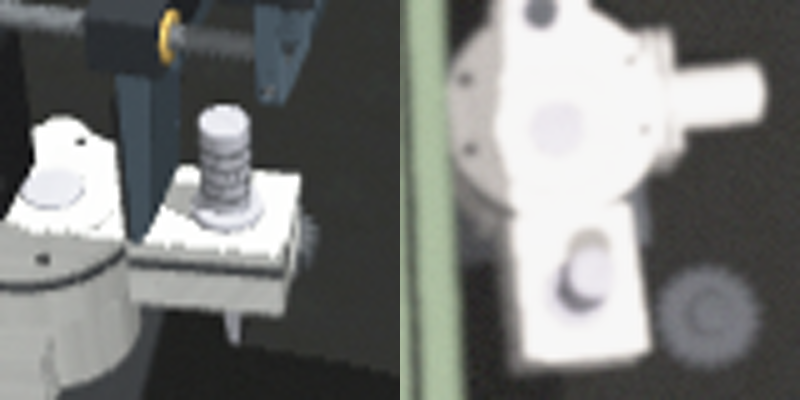

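The pin stands upright with its collar flat on the cover (crop 228,212). Its tip shows below the ear (232,330), and the gripper is clear. I'll hand in.

```bash
python3 -c "
from h import *
print(env.job_done(), env.state()['time_s'])"
```

```text
the job is handed in; nothing more can be done
the job is handed in; nothing more can be done
```

The drift pin is pressed home through the cover, spacer and crankcase, left standing there, and the job is handed in at about 22 s. I took it from the middle hole of the left-hand rack.

- **Pressing:** I lowered the pin in 1–4 mm steps, nudging it sideways to follow the measured force. At the end of each move the sideways force was under 5 N.
- **Seating:** The collar seated with the tool at 292 mm, as calculated. I then held about 19–20 N for about 1.25 s, or about 22 N on the parts once the pin's own weight is added. I then eased off to about 9 N before opening the gripper, so nothing measured came near 40 N.
- **Last check:** The final side picture shows the pin upright with its collar flat on the cover and its tip out below the ear. The plates look in line with the crankcase, and the gripper is well clear.
- **Disagreements and gaps:** The two cameras disagreed by about 4–5 mm on the pin head and the cover hole. I settled the hole position by comparing the pin tip with the hole in the side view, and then by the measured force. I did not take a separate final picture of the rack, bearing or the green and orange look-alikes. Nothing I saw or felt suggested they were touched.

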